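Set and start the bench centrifuge

ROBOT

A 7-joint arm with a two-finger parallel gripper is mounted at the origin on the work surface. World frame = base frame: x ahead of the robot, y to its left, z up, the work surface at z = 0. Lengths are in m, angles in rad, forces in N, time in s.
With the tool pointing down it reaches from about 0.35 to 0.9 m from the base axis. Payload 8.1 kg.
Tool frame: the origin (TCP) lies midway between the tips of the shut fingers; the grasp point (between the pads) lies env.pinch_z behind it (env.pinch_z is the distance from the TCP to the grasp point, in m); z points along the fingers, y is the line along which they close (so a half turn about z gives the same grasp; the last joint's range is limited). The gripper opens to 85 mm and grips with 20 to 120 N. Pads are 22 mm wide; open, the fingers measure 114 mm over their backs; the gripper's body (76 mm by 85 mm) begins 54 mm behind the grasp point. The pads swing forward as they close: fully open they stand 13 mm farther back than shut.
Start: joints at [-1.45, 0.434, 0.025, 1.573, -0.012, 1.134, -0.075], TCP at [0.139, 0.609, 0.231] pointing down, gripper open.
Joint ranges: [-2.62, 2.62], [-0.44, 2.09], [-1.27, 1.32], [0.08, 2.57], [-1.32, 4.46], [0.12, 2], [-2.74, 2.74]. Speed limits (rad/s): [2.22, 2.22, 3.01, 3.01, 3.14, 3.14, 3.14].

INTERFACE

Orientations are given as a rotation vector (axis times angle).
In Python, from cell import env, get_image, calibration gives the robot as it stands.
- The arm moves only by the shell command python3 -m pendant 'ROWS' [FORCE]. ROWS is JSON, a list of rows, each an object of numbers: "x", "y", "z": the shift along the tool's x, y, z in m; "wx", "wy", "wz": the turn, a rotation vector about the tool's x, y, z in rad; "jaw": the closure in counts, from 0 (fully open) to 255 (shut). A call has 1 to 20 rows; each row is the pose to reach, as a shift and turn from the pose commanded when the call began, along the tool's axes at that moment; what a row does not reach only later rows make up. A row lasts 1/10 s, in which the tool goes at most 50 mm and 8.59 degrees, less where a joint would pass 70% of its speed; a pose out of reach is approached as far as the arm can. A call with a gripper value outside its range is refused whole. The fingers move at their own pace and stop on an object; FORCE is the grip in N (left out, the last holds). Time passes only in rows, so rows that repeat a pose let the fingers close. It gives the time, the measured TCP pose, the force, the opening and the grip force at its end, in the units of the state.
- env.sense(): the state, without advancing time (a new reading comes with each control period).
- get_image(name): name is "scene" or "top"; returns (picture, depth): 384x512x3 uint8, red, green, blue; 384x512 float32, m along the optical axis (not along the pixel's ray), 0 where there is no reading.
- calibration(name): a dict with "intrinsics" (3x3 intrinsics, pixels), "origin" and "orientation" of the camera in the world. Camera axes: x right, y up, looking along -z (the intrinsics and any distortion apply to the point x, -y, -z); pixel columns grow to the right and rows downward; lengths in m; the calibration is good to about 2 mm. A picture is of the moment at which its call begins. calibration takes no time and is no camera call.
- env.hand_in(): hands the job in; it is judged then, once.
The state is a dict: "time": time; "joint_pos": joint angles; "joint_vel": joint speeds; "tau": joint torques, N m; "tcp_pos": TCP position; "orientation": TCP orientation; "wrist_force": force on the tool from outside, world axes, zero at the start; "wrist_torque": the same for the moment, N m; "grip_width": opening from 0.0 (shut) to 1.0 (fully open); "grasp_force": force on a finger pad.
Only numpy, scipy, OpenCV 4.12 (cv2) and the standard library are available. Lean on these libraries where they do the work, as an engineer would, in place of code of your own. Each camera call takes 0.05 s, during which the arm holds its last target. There are 200 camera calls.

TASK

First close the centrifuge's lid fully; next wind the black timer dial anticlockwise all the way back to its stop (the red mark), then turn it clockwise by exactly five clicks and leave it resting in that notch. Last, push the green start button right down and let it go. Leave everything else on the bench where it stands.

Things in the scene. Friction and masses are not known exactly. Their poses are not given: they have to be found in the camera images.
- machine: The bench centrifuge: white, fixed, 300 deep (x), 240 wide (y). Origin under its centre on the bench; x points from its front (robot side) to its back, y to the left seen from the robot; yaw within 0.25 rad. Front control deck: level, 85 mm above the bench, x -150 to -10 mm. Chamber behind it: flat top 115 mm high. Dial axis at x -90, y +50 mm; button axis at x -90, y -70 mm.
- lid_hinge (a point): Middle of the lid's hinge line at the back of the centrifuge, 115 mm above the bench and 145 mm behind the machine's centre. Axes as the machine's.
- lid (a joint): Hinge angle of the lid (rad): 0 closed, 0.55 to 0.95 at the start, front edge raised. Flat grey frame with a clear pane, 150 mm from hinge to front edge, 200 wide, 12 thick, its underside on the hinge line. A stiff hinge keeps it where it is left (0.2 N m, a few newtons at the edge). To close, push its outer face near the front edge along the arc, down and towards the robot.
- lid_edge (a point): A point on the lid's outer (top) face, in the middle of its width, 135 mm from the hinge line and 15 mm from the front edge; z is the face's outward normal.
- dial_grip (a point): Where to grip the timer dial: on its vertical axis, 26 mm above the deck. Round black knob 40 mm in diameter, its top 39 mm above the deck (at its foot a flange 48 in diameter, 5 high), white pointer line on top; can be gripped from above at any yaw. Around it on the deck: a long red mark (the stop, zero) and eleven black dots, one for each click clockwise.
- dial (a joint): Angle of the timer dial (rad), growing clockwise seen from above. Spring detents every 24 degrees (0.419 rad): 0 at the red mark (hard stop at -0.03), 0.419 one click, 2.094 five clicks, 4.608 the last. Starts at two to six clicks. About 0.15 N m carries it over each bump; let go between notches, it snaps into one.
- start_top (a point): Middle of the top face of the green start button, 28 mm in diameter, in a black collar 44 mm in diameter; the top stands 18 mm above the deck when free.
- start (a joint): Travel of the start button (m): 0 free, 0.006 right down (takes about 5 N); it springs back when let go.
- rack: Blue tube rack with capped tubes, 130 x 70 x 82, loose, to the left of the centrifuge. Origin under its centre.
- tipbox: Grey box with green lid, 120 x 80 x 67, loose, to the right of the centrifuge. Origin under its centre.
- pen: White pen lying in front of the centrifuge, 130 x 11 x 11, loose. Origin under its centre.
- tub: White wipes tub, 102 in diameter, 152 high, loose, at one side of the bench. Origin under its centre.
- bottle: Bottle with red cap, 70 in diameter, 200 high, loose, at one side of the bench. Origin under its centre.

How it is judged:
On the way, in this order (a step that is already met when the one before it is completed fails the run):
1. the lid is closed (value of joint lid below 0.05 rad), for 0.1 s.
2. the dial is wound back to its stop (value of joint dial below 0.1 rad), for 0.1 s.
3. the dial is set to the fifth click (value of joint dial between 1.95 and 2.24 rad), for 0.3 s.
4. the start button is pushed down (value of joint start above 0.0045 m), for 0.05 s.
At the end, for the whole second after the job is handed in: The lid is closed (within 0.05 rad), the dial rests in the fifth notch (within about 0.145 rad of 2.094 rad), and the start button has come back up (within 1 mm) (all of step 3 and value of joint lid below 0.05 rad and value of joint start below 0.001 m); the robot touches nothing.
It fails at once if a bystander was knocked or moved by more than 30 mm (distance of any of rack, tipbox, pen, tub, bottle from where it was at the start of the episode above 0.03 m).
It also fails if it takes over 54 s, if anything falls off the work surface, if the arm or the gripper's body presses on something with over 40 N, if the wrist force passes 120 N, or if a joint passes its speed limit or range.

## Working session

There is one attempt and no reset: what is moved stays moved. The work goes in short steps, Python scripts to look and compute and a shell command to move; the robot and the scene stay as the last step left them, time stands still between calls to the robot, and variables do not carry over. Pictures are saved under pics/ and viewed, at most 10 in all, crops included, and the job is handed in when it is done.

```bash
ls; mkdir -p pics
cat > h.py <<'E'
import numpy as np, cv2
from cell import env,get_image,calibration
from scipy.spatial.transform import Rotation as R
def cam(n):
    c=calibration(n); o=np.array(c["orientation"],float)
    Rm=o if o.shape==(3,3) else R.from_rotvec(o).as_matrix()
    return np.array(c["intrinsics"]),np.array(c["origin"]),Rm,c
def cloud(n,d):
    K,o,Rm,c=cam(n); v,u=np.mgrid[:d.shape[0],:d.shape[1]]
    p=np.stack([(u-K[0,2])/K[0,0]*d,-(v-K[1,2])/K[1,1]*d,-d],-1)
    return p@Rm.T+o
def ray(n,u,v,z):
    K,o,Rm,c=cam(n); r=Rm@np.array([(u-K[0,2])/K[0,0],-(v-K[1,2])/K[1,1],-1]); return o+r*(z-o[2])/r[2]
E
python3 - <<'E'
from h import *
for n in("scene","top"):
    im,d=get_image(n); np.savez("pics/%s0.npz"%n,im=im,d=d); cv2.imwrite("pics/%s0.png"%n,im[:,:,::-1]); print(calibration(n))
s=env.sense(); print(s,env.pinch_z)
E
```

```text
pics
{'intrinsics': array([[459.44710743,   0.        , 252.62710127],
       [  0.        , 459.44710743, 196.92010147],
       [  0.        ,   0.        ,   1.        ]]), 'origin': array([1.36143386, 0.67743795, 1.14845388]), 'orientation': array([0.41383721, 0.89083292, 2.15237107])}
{'intrinsics': array([[447.61730281,   0.        , 253.81370414],
       [  0.        , 447.61730281, 192.48564818],
       [  0.        ,   0.        ,   1.        ]]), 'origin': array([ 0.31800658, -0.01380681,  1.57447571]), 'orientation': array([ 0.13158098, -0.1194636 , -1.57970002])}
{'time': 0.1, 'joint_pos': array([-1.44960857,  0.43516341,  0.02497814,  1.57396033, -0.01161514,
        1.13398177, -0.07507772]), 'joint_vel': array([ 4.28401747e-05, -1.73715246e-03, -4.09141905e-04, -1.43688884e-03,
       -1.02932155e-04, -8.84281784e-04, -1.35041261e-03]), 'tau': array([ 3.60144797e-03, -6.71755886e+01,  1.02846220e+00, -3.16902208e+01,
        1.58277625e-02,  7.22603480e-03,  8.52038227e-06]), 'tcp_pos': array([0.1386554 , 0.60899199, 0.23061591]), 'orientation': array([-3.50876704e-01, -3.12189661e+00,  2.14744220e-03]), 'wrist_force': array([0.30581082, 1.08406229, 0.07402343]), 'wrist_torque': array([-0.00689247, -0.01792247, -0.01610724]), 'grasp_force': 0.0, 'grip_width': 0.9994665412991336} 0.0187
```

View pics/top0.png

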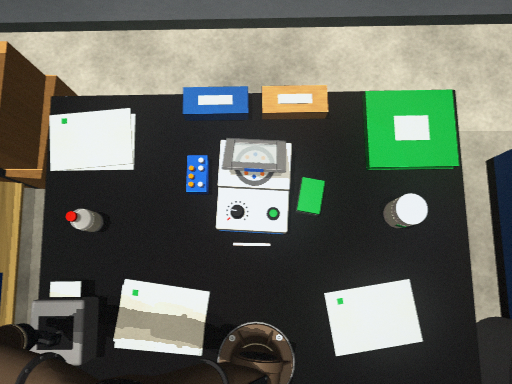

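View pics/scene0.png

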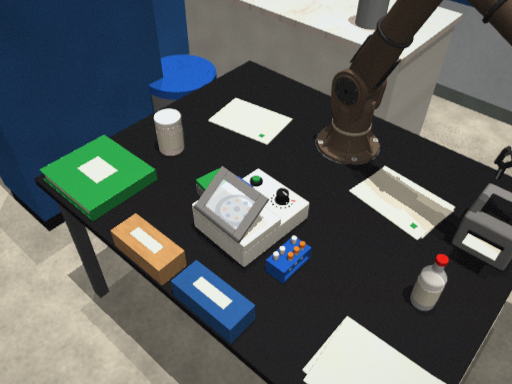

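The top view shows the centrifuge at about (254,187), with the dial at (237,211), the button at (273,213), the lid raised at (254,155) and the pen at (252,244). The scene view shows the same, with the lid's frame at (232,205).

```bash
cat > m.py <<'E'
from h import *
z=np.load("pics/top0.npz"); im,d=z["im"],z["d"]; P=cloud("top",d)
hsv=cv2.cvtColor(im,cv2.COLOR_RGB2HSV)
g=cv2.inRange(hsv,(40,100,60),(85,255,255)); g[:, :262]=0; g[:,285:]=0; g[:200]=0; g[225:]=0
v,u=np.nonzero(g); print("btn px",u.mean(),v.mean(),len(u)); b=ray("top",u.mean(),v.mean(),.103); print("btn",b)
# dial: points 115..135mm high within window
w=np.zeros(d.shape,bool); w[200:225,225:252]=1
m=w&(P[...,2]>.110)&(P[...,2]<.14); v,u=np.nonzero(m); print("dial px",u.mean(),v.mean(),len(u),"cloud",P[m].mean(0)); dl=ray("top",u.mean(),v.mean(),.124); print(dl)
yv=(dl-b)[:2]; print("dist",np.hypot(*yv)); yaw=np.arctan2(-yv[0],yv[1]); print("yaw from dial-btn",yaw)
# white deck
wm=np.zeros(d.shape,bool); wm[186:236,212:296]=1
m=wm&(abs(P[...,2]-.085)<.008)&(im.min(-1)>150)
c=cv2.minAreaRect(P[m][:,:2].astype(np.float32)*1000); print("deck rect",c)
E
python3 m.py
python3 - <<'E'
from h import *
z=np.load("pics/top0.npz"); im=z["im"]
c=cv2.resize(im[130:250,205:305],None,fx=6,fy=5,interpolation=cv2.INTER_CUBIC)[:,:,::-1]
c=cv2.resize(im[130:240,200:310],None,fx=5.4,fy=5.4,interpolation=cv2.INTER_CUBIC)[:,:,::-1]
cv2.imwrite("pics/c0.png",c)
E
```

```text
btn px 272.8688524590164 212.78688524590163 61
btn [ 0.48612561 -0.06602068  0.103     ]
dial px 236.25423728813558 210.3728813559322 118 cloud [0.49341249 0.05406461 0.12214144]
[0.49318229 0.05397806 0.124     ]
dist 0.1202060484286582
yaw from dial-btn -0.058738589799673974
deck rect ((501.629638671875, 3.1249618530273438), (237.93272399902344, 139.76451110839844), 86.23688507080078)
```

View pics/c0.png

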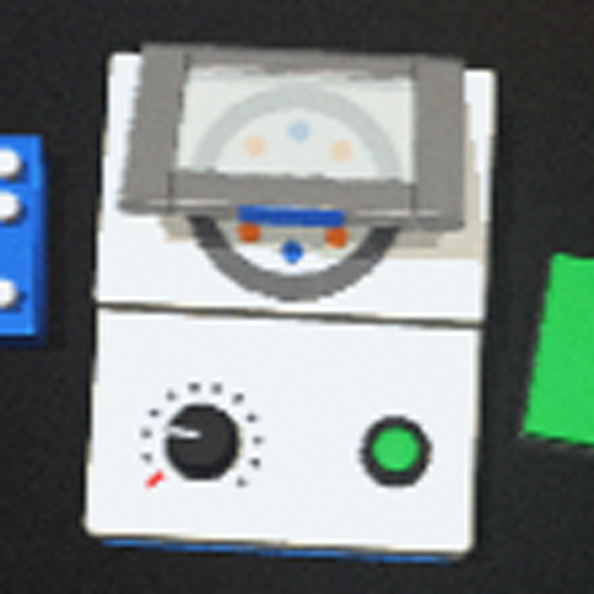

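The crop shows the pointer line at (183,433) about two clicks past the red mark at (155,480). The lid's front edge is near row 215, and the button is at (396,450).

```bash
cat >> h.py <<'E'
yaw=-.063; C=np.array([.5810,-.0015])
def M(x,y,z): # machine -> world
    c,s=np.cos(yaw),np.sin(yaw); return np.array([C[0]+c*x-s*y,C[1]+s*x+c*y,z])
def rel(p,tooly=None):
    """shift in tool axes to world p (TCP); optional tool y heading angle (rad), vertical tool"""
    s=env.sense(); R0=R.from_rotvec(s["orientation"]); sh=R0.inv().apply(np.asarray(p)-s["tcp_pos"])
    w=None
    if tooly is not None:
        y=np.array([np.cos(tooly),np.sin(tooly),0]); zt=np.array([0,0,-1.]); x=np.cross(y,zt)
        w=(R0.inv()*R.from_matrix(np.stack([x,y,zt],1))).as_rotvec()
    return sh.round(4),None if w is None else w.round(3)
E
python3 - <<'E'
from h import *
z=np.load("pics/top0.npz"); P=cloud("top",z["d"])
w=np.zeros(P.shape[:2],bool); w[130:185,210:300]=1
Q=P[w]; c,s=np.cos(yaw),np.sin(yaw); q=Q[:,:2]-C; X=c*q[:,0]+s*q[:,1]; Y=-s*q[:,0]+c*q[:,1]; Z=Q[:,2]
m=(Z>.135)&(abs(Y)<.11)&(X<.14)
k=np.polyfit(X[m],Z[m],1); r=abs(Z-np.polyval(k,X)); m&=r<.006; k=np.polyfit(X[m],Z[m],1)
a=np.arctan(-k[0]); print("lid",a,m.sum(),X[m].min(),Z[m].max(),np.polyval(k,.145))
for t in (a,.5,.25,0): print(t,M(.145-.135*np.cos(t)+.012*np.sin(t),0,.115+.135*np.sin(t)+.012*np.cos(t)))
t=a+.3; p=M(.145-.135*np.cos(a)+.012*np.sin(a),0,.33); print(p)
print(rel(p,0.0-.06))
E
```

```text
lid 1.0322316153844406 93 0.07564032930407179 0.1844719349811097 0.06705095789541243
1.0322316153844406 [ 0.66688853 -0.00691815  0.23704503]
0.5 [ 0.61321542 -0.00353226  0.19025344]
0.25 [ 0.59813162 -0.00258072  0.16002648]
0 [ 0.59098016 -0.00212958  0.127     ]
[ 0.66688853 -0.00691815  0.33      ]
(array([-0.6518, -0.4834, -0.0987]), array([-1.000e-03,  1.000e-03,  1.407e+00]))
```

Run:
```python
from h import *
from scipy.optimize import brentq
K,o,Rm,c=cam("top")
for u,v in((200+290/5.4,130+205/5.4),(200+290/5.4,130+175/5.4)):
    L={205:.150,175:.15-.02}
    def pix(t,l,y=0):
        p=M(.145-l*np.cos(t)+.012*np.sin(t),y,.115+l*np.sin(t)+.012*np.cos(t)); q=Rm.T@(p-o); return K[0,2]-K[0,0]*q[0]/q[2],K[1,2]+K[1,1]*q[1]/q[2]
    for t in(.4,.5,.6,.7,.8,.9,1.): print(t,np.round(pix(t,.15),1),end=" ")
    print(u,v)
for n in("scene","top"):
    z=np.load("pics/%s0.npz"%n); P=cloud(n,z["d"]);hsv=cv2.cvtColor(z["im"],cv2.COLOR_RGB2HSV)
    q=P[...,:2]-C; c,s=np.cos(yaw),np.sin(yaw); X=c*q[...,0]+s*q[...,1]; Y=-s*q[...,0]+c*q[...,1]; Z=P[...,2]
    m=(Z>.13)&(Z<.3)&(abs(Y)<.1)&(X>.0)&(X<.15)&(hsv[...,1]<60)
    for a in np.arange(0,.15,.015):
        k=m&(X>=a)&(X<a+.015)
        if k.sum()>3: print(n,round(a+.0075,4),k.sum(),np.percentile(Z[k],[10,50,90]).round(3))
```

```text
0.4 [252.9 176.7] 0.5 [253.  173.5] 0.6 [253.1 169.9] 0.7 [253.2 166. ] 0.8 [253.4 161.8] 0.9 [253.6 157.2] 1.0 [253.8 152.5] 253.7037037037037 167.96296296296296
0.4 [252.9 176.7] 0.5 [253.  173.5] 0.6 [253.1 169.9] 0.7 [253.2 166. ] 0.8 [253.4 161.8] 0.9 [253.6 157.2] 1.0 [253.8 152.5] 253.7037037037037 162.4074074074074
scene 0.0375 217 [0.207 0.211 0.215]
scene 0.0525 371 [0.195 0.202 0.208]
scene 0.0675 378 [0.182 0.188 0.196]
scene 0.0825 357 [0.17  0.176 0.183]
scene 0.0975 356 [0.159 0.165 0.171]
scene 0.1125 365 [0.147 0.154 0.16 ]
scene 0.1275 359 [0.136 0.142 0.148]
scene 0.1425 240 [0.131 0.134 0.138]
top 0.0225 61 [0.204 0.209 0.213]
top 0.0375 252 [0.205 0.211 0.215]
top 0.0525 231 [0.192 0.199 0.205]
top 0.0675 239 [0.179 0.186 0.191]
top 0.0825 222 [0.167 0.174 0.18 ]
top 0.0975 233 [0.156 0.162 0.167]
top 0.1125 213 [0.146 0.151 0.156]
top 0.1275 214 [0.134 0.139 0.145]
top 0.1425 108 [0.13  0.132 0.137]
```

Run:
```python
from h import *
print(M(.045,0,.3),rel(M(.045,0,.30),-.06))
```

```text
[ 0.62591073 -0.00433313  0.3       ] (array([-0.6113, -0.49  , -0.0686]), array([-1.000e-03,  1.000e-03,  1.407e+00]))
```

```bash
python3 -m pendant '[{"z":-0.07},{"x":-0.03,"y":-0.025,"z":-0.07,"wz":0.1,"jaw":255},{"x":-0.06,"y":-0.05,"z":-0.07,"wz":0.2,"jaw":255},{"x":-0.1,"y":-0.08,"z":-0.07,"wz":0.3,"jaw":255},{"x":-0.14,"y":-0.11,"z":-0.07,"wz":0.4,"jaw":255},{"x":-0.18,"y":-0.14,"z":-0.07,"wz":0.5,"jaw":255},{"x":-0.22,"y":-0.17,"z":-0.07,"wz":0.6,"jaw":255},{"x":-0.26,"y":-0.2,"z":-0.07,"wz":0.7,"jaw":255},{"x":-0.3,"y":-0.235,"z":-0.07,"wz":0.8,"jaw":255},{"x":-0.34,"y":-0.27,"z":-0.07,"wz":0.9,"jaw":255},{"x":-0.38,"y":-0.3,"z":-0.07,"wz":1.0,"jaw":255},{"x":-0.42,"y":-0.335,"z":-0.07,"wz":1.1,"jaw":255},{"x":-0.46,"y":-0.37,"z":-0.07,"wz":1.2,"jaw":255},{"x":-0.5,"y":-0.4,"z":-0.07,"wz":1.3,"jaw":255},{"x":-0.54,"y":-0.43,"z":-0.07,"wz":1.4,"jaw":255},{"x":-0.58,"y":-0.46,"z":-0.07,"wz":1.4,"jaw":255},{"x":-0.61,"y":-0.49,"z":-0.07,"wz":1.4,"jaw":255},{"x":-0.61,"y":-0.49,"z":-0.07,"wz":1.4,"jaw":255}]'
python3 - <<'E'
from h import *
s=env.sense(); print(s["joint_pos"].round(3),s["wrist_force"])
for t in (.65,.5,.35,.2,.1,0,-.04): print(t,rel(M(.145-.135*np.cos(t)+.012*np.sin(t),0,.115+.135*np.sin(t)+.012*np.cos(t)))[0])
print(rel(M(0,0,.3),-.063))
E
```

```text
[-1.45   0.435  0.025  1.574 -0.012  1.134 -0.075] [0.30581082 1.08406229 0.07402343]
0.65 [-0.611  -0.4899  0.0251]
0.5 [-0.5987 -0.4918  0.0411]
0.35 [-0.5888 -0.4934  0.0588]
0.2 [-0.5817 -0.4945  0.0778]
0.1 [-0.5785 -0.495   0.0909]
0 [-0.5767 -0.4953  0.1044]
-0.04 [-0.5763 -0.4954  0.1098]
(array([-0.5668, -0.4972, -0.0686]), array([-1.00e-03,  1.00e-03,  1.41e+00]))validation failed for argument at $[0]...
```

```bash
python3 -m pendant '[{"x":0,"y":0,"z":-0.07,"wx":0,"wy":0,"wz":0,"jaw":255},{"x":-0.03,"y":-0.025,"z":-0.07,"wx":0,"wy":0,"wz":0.1,"jaw":255},{"x":-0.06,"y":-0.05,"z":-0.07,"wx":0,"wy":0,"wz":0.2,"jaw":255},{"x":-0.1,"y":-0.08,"z":-0.07,"wx":0,"wy":0,"wz":0.3,"jaw":255},{"x":-0.14,"y":-0.11,"z":-0.07,"wx":0,"wy":0,"wz":0.4,"jaw":255},{"x":-0.18,"y":-0.14,"z":-0.07,"wx":0,"wy":0,"wz":0.5,"jaw":255},{"x":-0.22,"y":-0.17,"z":-0.07,"wx":0,"wy":0,"wz":0.6,"jaw":255},{"x":-0.26,"y":-0.2,"z":-0.07,"wx":0,"wy":0,"wz":0.7,"jaw":255},{"x":-0.3,"y":-0.235,"z":-0.07,"wx":0,"wy":0,"wz":0.8,"jaw":255},{"x":-0.34,"y":-0.27,"z":-0.07,"wx":0,"wy":0,"wz":0.9,"jaw":255},{"x":-0.38,"y":-0.3,"z":-0.07,"wx":0,"wy":0,"wz":1.0,"jaw":255},{"x":-0.42,"y":-0.335,"z":-0.07,"wx":0,"wy":0,"wz":1.1,"jaw":255},{"x":-0.46,"y":-0.37,"z":-0.07,"wx":0,"wy":0,"wz":1.2,"jaw":255},{"x":-0.5,"y":-0.4,"z":-0.07,"wx":0,"wy":0,"wz":1.3,"jaw":255},{"x":-0.54,"y":-0.43,"z":-0.07,"wx":0,"wy":0,"wz":1.4,"jaw":255},{"x":-0.58,"y":-0.46,"z":-0.07,"wx":0,"wy":0,"wz":1.4,"jaw":255},{"x":-0.61,"y":-0.49,"z":-0.07,"wx":0,"wy":0,"wz":1.4,"jaw":255},{"x":-0.61,"y":-0.49,"z":-0.07,"wx":0,"wy":0,"wz":1.4,"jaw":255}]'
python3 - <<'E'
from h import *
s=env.sense(); print(s["joint_pos"].round(3),s["wrist_force"])
for t in (.65,.5,.35,.2,.1,0,-.04): print(t,rel(M(.145-.135*np.cos(t)+.012*np.sin(t),0,.115+.135*np.sin(t)+.012*np.cos(t)))[0])
E
```

```text
time: 1.9
tcp_pos: [0.6263, -0.0115, 0.3007]
orientation: [2.286, 2.15, -0.005]
wrist_force: [-0.8, -0.5, 1.0]
grip_width: 0.001
grasp_force: 0.0
[-0.482  0.429  0.623  1.501 -0.25   1.293  0.105] [-0.84706653 -0.51077588  0.95355871]
0.65 [ 0.0075 -0.0011  0.0945]
0.5 [ 0.0076 -0.0136  0.1104]
0.35 [ 0.0077 -0.0236  0.1281]
0.2 [ 0.0078 -0.0309  0.1471]
0.1 [ 0.0079 -0.0341  0.1603]
0 [ 0.0079 -0.0359  0.1737]
-0.04 [ 0.008  -0.0363  0.1791]
```

```bash
python3 -m pendant '[{"x":0.008,"y":0,"z":0.04,"jaw":255},{"x":0.008,"y":0,"z":0.08,"jaw":255},{"x":0.008,"y":-0.001,"z":0.094,"jaw":255},{"x":0.008,"y":-0.007,"z":0.102,"jaw":255},{"x":0.008,"y":-0.013,"z":0.110,"jaw":255},{"x":0.008,"y":-0.019,"z":0.119,"jaw":255},{"x":0.008,"y":-0.024,"z":0.128,"jaw":255},{"x":0.008,"y":-0.028,"z":0.137,"jaw":255},{"x":0.008,"y":-0.031,"z":0.147,"jaw":255},{"x":0.008,"y":-0.034,"z":0.160,"jaw":255},{"x":0.008,"y":-0.034,"z":0.160,"jaw":255}]'
python3 - <<'E'
from h import *
for n in ("scene","top"):
    im,d=get_image(n); np.savez("pics/%s1.npz"%n,im=im,d=d); cv2.imwrite("pics/%s1.png"%n,cv2.resize(im[130:280,170:370],None,fx=3,fy=3)[:,:,::-1])
E
```

```text
validation failed for argument at $[0]...
```

View pics/scene1.png

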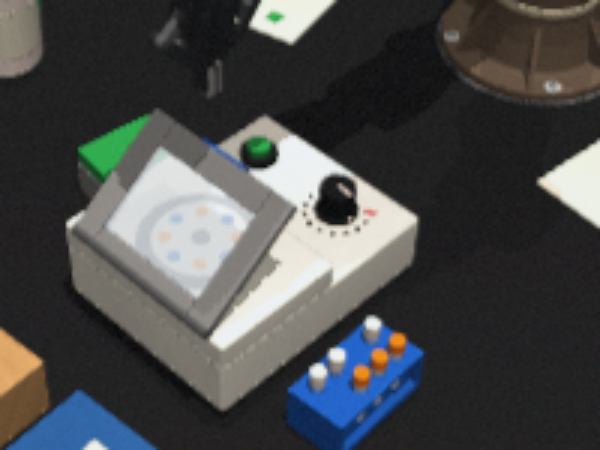

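The call was refused because every row needs all its keys. The picture shows the lid still up, with the fingertips in the air at (212,90).

```bash
python3 -m pendant '[{"x":0.008,"y":0,"z":0.04,"wx":0,"wy":0,"wz":0,"jaw":255},{"x":0.008,"y":0,"z":0.08,"wx":0,"wy":0,"wz":0,"jaw":255},{"x":0.008,"y":-0.001,"z":0.094,"wx":0,"wy":0,"wz":0,"jaw":255},{"x":0.008,"y":-0.007,"z":0.102,"wx":0,"wy":0,"wz":0,"jaw":255},{"x":0.008,"y":-0.013,"z":0.110,"wx":0,"wy":0,"wz":0,"jaw":255},{"x":0.008,"y":-0.019,"z":0.119,"wx":0,"wy":0,"wz":0,"jaw":255},{"x":0.008,"y":-0.024,"z":0.128,"wx":0,"wy":0,"wz":0,"jaw":255},{"x":0.008,"y":-0.028,"z":0.137,"wx":0,"wy":0,"wz":0,"jaw":255},{"x":0.008,"y":-0.031,"z":0.147,"wx":0,"wy":0,"wz":0,"jaw":255},{"x":0.008,"y":-0.034,"z":0.160,"wx":0,"wy":0,"wz":0,"jaw":255},{"x":0.008,"y":-0.034,"z":0.160,"wx":0,"wy":0,"wz":0,"jaw":255}]'
```

```text
time: 3.1
tcp_pos: [0.5896, 0.0061, 0.1392]
orientation: [-2.278, -2.16, 0.004]
wrist_force: [-0.0, -0.2, -0.4]
grip_width: 0.003
grasp_force: 0.0
```

```bash
python3 -m pendant '[{"x":0,"y":0,"z":0.006,"wx":0,"wy":0,"wz":0,"jaw":255},{"x":0,"y":0,"z":0.011,"wx":0,"wy":0,"wz":0,"jaw":255},{"x":0,"y":0,"z":0.014,"wx":0,"wy":0,"wz":0,"jaw":255},{"x":0,"y":0,"z":0.014,"wx":0,"wy":0,"wz":0,"jaw":255}]'
python3 - <<'E'
from h import *
im,d=get_image("scene"); cv2.imwrite("pics/scene2.png",cv2.resize(im[130:280,170:370],None,fx=3,fy=3)[:,:,::-1])
E
```

```text
time: 3.5
tcp_pos: [0.5913, 0.0059, 0.1273]
orientation: [2.28, 2.161, 0.0]
wrist_force: [-0.5, -0.0, -0.6]
grip_width: 0.001
grasp_force: 0.0
```

View pics/scene2.png

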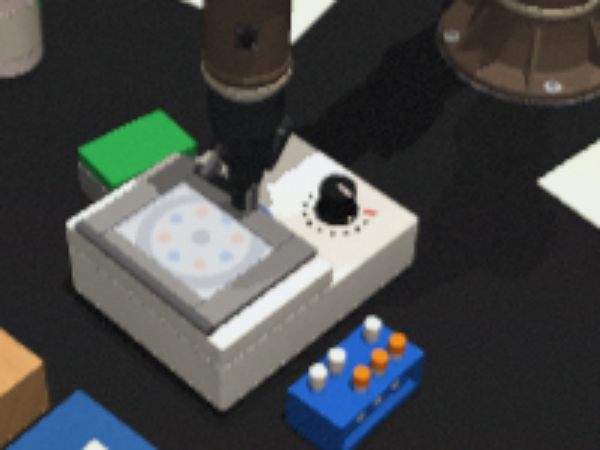

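The lid looks nearly flat, with the fingertips on its front edge at (240,205). I'll push on until the force rises.

```bash
python3 -m pendant '[{"x":0,"y":0,"z":0.002,"wx":0,"wy":0,"wz":0,"jaw":255},{"x":0,"y":0,"z":0.004,"wx":0,"wy":0,"wz":0,"jaw":255},{"x":0,"y":0,"z":0.004,"wx":0,"wy":0,"wz":0,"jaw":255}]'
```

```text
time: 3.85
tcp_pos: [0.5917, 0.0059, 0.1267]
orientation: [-2.28, -2.161, -0.004]
wrist_force: [-13.2, 1.0, 38.2]
grip_width: -0.003
grasp_force: 18.8
```

Run:
```python
from h import *
print(env.sense()["joint_pos"].round(3)); print(rel([.494,.0538,.165],-.063), rel([.494,.0538,.0925]))
```

```text
[-0.476  0.525  0.545  1.812 -0.342  0.897  0.172]
(array([ 0.0427, -0.1001, -0.0384]), array([ 0.002, -0.002,  0.01 ])) (array([ 0.0425, -0.1002,  0.0341]), None)
```

```bash
python3 -m pendant '[{"x":0,"y":0,"z":-0.025,"wx":0,"wy":0,"wz":0,"jaw":0},{"x":0,"y":0,"z":-0.05,"wx":0,"wy":0,"wz":0,"jaw":0},{"x":0.02,"y":-0.04,"z":-0.05,"wx":0,"wy":0,"wz":0,"jaw":0},{"x":0.043,"y":-0.08,"z":-0.05,"wx":0,"wy":0,"wz":0,"jaw":0},{"x":0.043,"y":-0.1,"z":-0.05,"wx":0,"wy":0,"wz":0,"jaw":0},{"x":0.043,"y":-0.1,"z":-0.05,"wx":0,"wy":0,"wz":0,"jaw":0},{"x":0.043,"y":-0.1,"z":-0.05,"wx":0,"wy":0,"wz":0,"jaw":0}]'
python3 - <<'E'
from h import *
s=env.sense(); print(s["joint_pos"].round(3)); print(rel([.494,.0538,.0925],-.063))
im,d=get_image("scene"); cv2.imwrite("pics/scene3.png",cv2.resize(im[130:280,170:370],None,fx=3,fy=3)[:,:,::-1])
im,d=get_image("top"); np.savez("pics/top3.npz",im=im,d=d); cv2.imwrite("pics/top3.png",cv2.resize(im[130:240,200:310],None,fx=5,fy=5)[:,:,::-1])
E
```

```text
time: 4.55
tcp_pos: [0.4941, 0.0545, 0.1737]
orientation: [2.279, 2.162, 0.002]
wrist_force: [1.0, -0.7, -0.3]
grip_width: 0.997
grasp_force: 0.0
[-0.685  0.315  0.598  1.99  -0.225  0.899 -0.021]
(array([-0.0007, -0.0001,  0.0812]), array([ 0.001, -0.001,  0.01 ]))
```

View pics/scene3.png

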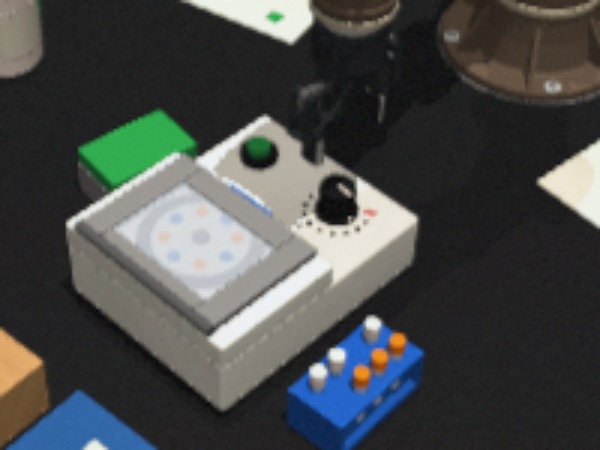

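The lid is flat and the open fingers hang at (320,125), in front of and above the dial at (338,200). Descend and grip.

```bash
python3 -m pendant '[{"x":0,"y":0,"z":0.03,"wx":0,"wy":0,"wz":0,"jaw":0},{"x":0,"y":0,"z":0.06,"wx":0,"wy":0,"wz":0,"jaw":0},{"x":0,"y":0,"z":0.08,"wx":0,"wy":0,"wz":0,"jaw":0},{"x":0,"y":0,"z":0.08,"wx":0,"wy":0,"wz":0,"jaw":0},{"x":0,"y":0,"z":0.08,"wx":0,"wy":0,"wz":0,"jaw":255},{"x":0,"y":0,"z":0.08,"wx":0,"wy":0,"wz":0,"jaw":255},{"x":0,"y":0,"z":0.08,"wx":0,"wy":0,"wz":0,"jaw":255},{"x":0,"y":0,"z":0.08,"wx":0,"wy":0,"wz":0,"jaw":255},{"x":0,"y":0,"z":0.08,"wx":0,"wy":0,"wz":0,"jaw":255},{"x":0,"y":0,"z":0.08,"wx":0,"wy":0,"wz":0,"jaw":255}]' 40
```

```text
time: 5.65
tcp_pos: [0.4963, 0.0543, 0.095]
orientation: [2.278, 2.159, 0.007]
wrist_force: [3.9, -1.4, 5.8]
grip_width: 0.455
grasp_force: 40.2
```

```bash
python3 -m pendant '[{"x":0,"y":0.002,"z":0,"wx":0,"wy":0,"wz":-0.06,"jaw":255},{"x":0,"y":0.002,"z":0,"wx":0,"wy":0,"wz":-0.16,"jaw":255},{"x":0,"y":0.002,"z":0,"wx":0,"wy":0,"wz":-0.26,"jaw":255},{"x":0,"y":0.002,"z":0,"wx":0,"wy":0,"wz":-0.36,"jaw":255},{"x":0,"y":0.002,"z":0,"wx":0,"wy":0,"wz":-0.46,"jaw":255},{"x":0,"y":0.002,"z":0,"wx":0,"wy":0,"wz":-0.56,"jaw":255},{"x":0,"y":0.002,"z":0,"wx":0,"wy":0,"wz":-0.66,"jaw":255},{"x":0,"y":0.002,"z":0,"wx":0,"wy":0,"wz":-0.76,"jaw":255},{"x":0,"y":0.002,"z":0,"wx":0,"wy":0,"wz":-0.82,"jaw":255},{"x":0,"y":0.002,"z":0,"wx":0,"wy":0,"wz":-0.82,"jaw":255},{"x":0,"y":0.002,"z":0,"wx":0,"wy":0,"wz":-0.82,"jaw":255}]'; python3 -c "
from h import *;s=env.sense();print(s['wrist_torque'],s['joint_pos'].round(3))"
python3 -m pendant '[{"x":0,"y":0,"z":0,"wx":0,"wy":0,"wz":-0.04,"jaw":255},{"x":0,"y":0,"z":0,"wx":0,"wy":0,"wz":-0.08,"jaw":255},{"x":0,"y":0,"z":0,"wx":0,"wy":0,"wz":-0.08,"jaw":255},{"x":0,"y":0,"z":0,"wx":0,"wy":0,"wz":-0.08,"jaw":255}]'; python3 -c "
from h import *;s=env.sense();print(s['wrist_torque'],s['joint_pos'].round(3), rel(s['tcp_pos'],-.063))"
```

```text
time: 6.75
tcp_pos: [0.4969, 0.0544, 0.0949]
orientation: [1.227, 2.889, 0.003]
wrist_force: [-1.6, 0.2, 11.7]
grip_width: 0.452
grasp_force: 40.6
[-0.03574318  0.30985539  0.14686962] [-0.448  0.408  0.303  2.051 -0.185  0.704  0.741]
time: 7.15
tcp_pos: [0.4972, 0.0542, 0.0949]
orientation: [1.114, 2.934, 0.004]
wrist_force: [0.4, -0.3, 9.0]
grip_width: 0.454
grasp_force: 40.6
[-0.02690073 -0.06935417 -0.74744036] [-0.431  0.407  0.282  2.05  -0.172  0.703  0.806] (array([0., 0., 0.]), array([0.004, 0.   , 0.908]))
```

```bash
python3 -m pendant '[{"x":0,"y":0,"z":0,"wx":0,"wy":0,"wz":0.12,"jaw":255},{"x":0,"y":0,"z":0,"wx":0,"wy":0,"wz":0.24,"jaw":255},{"x":0,"y":0,"z":0,"wx":0,"wy":0,"wz":0.36,"jaw":255},{"x":0,"y":0,"z":0,"wx":0,"wy":0,"wz":0.48,"jaw":255},{"x":0,"y":0,"z":0,"wx":0,"wy":0,"wz":0.6,"jaw":255},{"x":0,"y":0,"z":0,"wx":0,"wy":0,"wz":0.72,"jaw":255},{"x":0,"y":0,"z":0,"wx":0,"wy":0,"wz":0.84,"jaw":255},{"x":0,"y":0,"z":0,"wx":0,"wy":0,"wz":0.96,"jaw":255},{"x":0,"y":0,"z":0,"wx":0,"wy":0,"wz":1.06,"jaw":255},{"x":0,"y":0,"z":0,"wx":0,"wy":0,"wz":1.06,"jaw":255}]'
python3 -m pendant '[{"x":0,"y":0,"z":0,"wx":0,"wy":0,"wz":0.12,"jaw":255},{"x":0,"y":0,"z":0,"wx":0,"wy":0,"wz":0.24,"jaw":255},{"x":0,"y":0,"z":0,"wx":0,"wy":0,"wz":0.36,"jaw":255},{"x":0,"y":0,"z":0,"wx":0,"wy":0,"wz":0.48,"jaw":255},{"x":0,"y":0,"z":0,"wx":0,"wy":0,"wz":0.6,"jaw":255},{"x":0,"y":0,"z":0,"wx":0,"wy":0,"wz":0.72,"jaw":255},{"x":0,"y":0,"z":0,"wx":0,"wy":0,"wz":0.84,"jaw":255},{"x":0,"y":0,"z":0,"wx":0,"wy":0,"wz":0.96,"jaw":255},{"x":0,"y":0,"z":0,"wx":0,"wy":0,"wz":1.06,"jaw":255},{"x":0,"y":0,"z":0,"wx":0,"wy":0,"wz":1.06,"jaw":255},{"x":0,"y":0,"z":0,"wx":0,"wy":0,"wz":1.06,"jaw":255},{"x":0,"y":0,"z":0,"wx":0,"wy":0,"wz":1.06,"jaw":255}]'; python3 -c "
from h import *;s=env.sense();print(s['wrist_torque'],s['joint_pos'].round(3), rel(s['tcp_pos'],-.063))"
```

```text
time: 8.15
tcp_pos: [0.4963, 0.0539, 0.0948]
orientation: [2.449, 1.967, 0.003]
wrist_force: [-3.2, -2.4, 14.9]
grip_width: 0.457
grasp_force: 41.4
time: 9.35
tcp_pos: [0.4955, 0.0545, 0.0948]
orientation: [-3.105, -0.465, -0.001]
wrist_force: [-7.9, 0.1, 21.4]
grip_width: 0.453
grasp_force: 42.0
[-0.12034112  1.5220457  -0.15890498] [-0.845  0.527  0.882  2.081 -0.578  0.794 -0.88 ] (array([0., 0., 0.]), array([-1.00e-03, -2.00e-03, -1.21e+00]))
```

```bash
python3 -m pendant '[{"x":0,"y":0,"z":0,"wx":0,"wy":0,"wz":0,"jaw":0},{"x":0,"y":0,"z":0,"wx":0,"wy":0,"wz":0,"jaw":0},{"x":0,"y":0,"z":0,"wx":0,"wy":0,"wz":0,"jaw":0},{"x":0,"y":0,"z":0,"wx":0,"wy":0,"wz":0,"jaw":0},{"x":0,"y":0,"z":0,"wx":0,"wy":0,"wz":0,"jaw":0},{"x":0,"y":0,"z":-0.03,"wx":0,"wy":0,"wz":0,"jaw":0},{"x":0,"y":0,"z":-0.07,"wx":0,"wy":0,"wz":0,"jaw":0},{"x":0,"y":0,"z":-0.1,"wx":0,"wy":0,"wz":0,"jaw":0},{"x":0,"y":0,"z":-0.1,"wx":0,"wy":0,"wz":0,"jaw":0}]'; python3 -c "
from h import *
print(rel([.488,-.066,.14]),rel([.488,-.066,.103]))
im,d=get_image('scene'); cv2.imwrite('pics/scene4.png',cv2.resize(im[150:250,220:340],None,fx=5,fy=5)[:,:,::-1])"
```

```text
time: 10.25
tcp_pos: [0.4978, 0.0539, 0.1966]
orientation: [-3.106, -0.465, -0.009]
wrist_force: [0.3, -0.0, 0.2]
grip_width: 1.002
grasp_force: 0.0
(array([-0.0449,  0.1118,  0.0564]), None) (array([-0.0451,  0.1118,  0.0934]), None)
```

View pics/scene4.png

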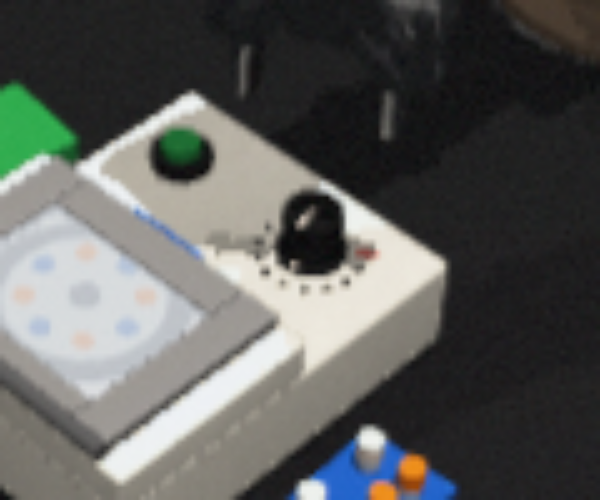

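The pointer runs from about (318,205) to (298,228), towards the fifth dot at (283,284). That agrees with the 2.12 rad turned, so the button is next.

```bash
python3 -m pendant '[{"x":-0.015,"y":0.04,"z":0,"wx":0,"wy":0,"wz":0,"jaw":255},{"x":-0.03,"y":0.08,"z":0,"wx":0,"wy":0,"wz":0,"jaw":255},{"x":-0.045,"y":0.112,"z":0.03,"wx":0,"wy":0,"wz":0,"jaw":255},{"x":-0.045,"y":0.112,"z":0.06,"wx":0,"wy":0,"wz":0,"jaw":255},{"x":-0.045,"y":0.112,"z":0.08,"wx":0,"wy":0,"wz":0,"jaw":255},{"x":-0.045,"y":0.112,"z":0.08,"wx":0,"wy":0,"wz":0,"jaw":255},{"x":-0.045,"y":0.112,"z":0.08,"wx":0,"wy":0,"wz":0,"jaw":255}]'; python3 -c "
from h import *
print(rel([.488,-.066,.103]))"
```

```text
time: 11.0
tcp_pos: [0.4849, -0.0663, 0.113]
orientation: [3.107, 0.465, -0.003]
wrist_force: [1.2, -0.4, -0.4]
grip_width: 0.002
grasp_force: 0.0
(array([0.0031, 0.0006, 0.01  ]), None)
```

```bash
python3 -m pendant '[{"x":0.003,"y":0,"z":0.006,"wx":0,"wy":0,"wz":0,"jaw":255},{"x":0.003,"y":0,"z":0.01,"wx":0,"wy":0,"wz":0,"jaw":255},{"x":0.003,"y":0,"z":0.014,"wx":0,"wy":0,"wz":0,"jaw":255},{"x":0.003,"y":0,"z":0.017,"wx":0,"wy":0,"wz":0,"jaw":255},{"x":0.003,"y":0,"z":0.017,"wx":0,"wy":0,"wz":0,"jaw":255}]'
python3 -m pendant '[{"x":0,"y":0,"z":0.001,"wx":0,"wy":0,"wz":0,"jaw":255},{"x":0,"y":0,"z":0.002,"wx":0,"wy":0,"wz":0,"jaw":255},{"x":0,"y":0,"z":0.002,"wx":0,"wy":0,"wz":0,"jaw":255}]'
```

```text
time: 11.5
tcp_pos: [0.49, -0.065, 0.1]
orientation: [-3.103, -0.465, -0.007]
wrist_force: [-15.5, 6.4, 63.2]
grip_width: -0.0
grasp_force: 32.2
time: 11.8
tcp_pos: [0.4902, -0.0651, 0.0995]
orientation: [-3.102, -0.464, -0.009]
wrist_force: [-23.1, 8.7, 92.1]
grip_width: -0.003
grasp_force: 46.2
```

```bash
for i in 1 2 3 4 5 6 7 8 9; do python3 -m pendant '[{"x":0,"y":0,"z":-0.0015,"wx":0,"wy":0,"wz":0,"jaw":255},{"x":0,"y":0,"z":-0.0015,"wx":0,"wy":0,"wz":0,"jaw":255}]' | egrep 'tcp|wrist'; done
```

```text
tcp_pos: [0.4901, -0.065, 0.0999]
wrist_force: [-17.9, 6.7, 71.4]
tcp_pos: [0.4899, -0.065, 0.1003]
wrist_force: [-10.4, 5.3, 49.4]
tcp_pos: [0.4898, -0.0649, 0.1007]
wrist_force: [-5.4, 2.9, 29.0]
tcp_pos: [0.4897, -0.0649, 0.1012]
wrist_force: [1.9, 1.6, 4.6]
tcp_pos: [0.4893, -0.065, 0.1023]
wrist_force: [2.6, 1.3, 4.4]
tcp_pos: [0.4885, -0.0653, 0.1035]
wrist_force: [2.3, 0.1, 3.8]
tcp_pos: [0.4881, -0.0653, 0.1048]
wrist_force: [1.1, -0.4, 2.5]
tcp_pos: [0.4879, -0.0653, 0.1062]
wrist_force: [0.4, -0.0, 0.9]
tcp_pos: [0.4877, -0.0652, 0.1076]
wrist_force: [-0.1, -0.2, 0.4]
```

The force was about 4.6 N at the bottom and fell to zero over 6 mm, so the button went fully down. Retreat and check.

```bash
python3 -m pendant '[{"x":0,"y":0,"z":-0.04,"wx":0,"wy":0,"wz":0,"jaw":255},{"x":0,"y":0,"z":-0.09,"wx":0,"wy":0,"wz":0,"jaw":255},{"x":0.02,"y":0.04,"z":-0.12,"wx":0,"wy":0,"wz":0,"jaw":255},{"x":0.04,"y":0.08,"z":-0.15,"wx":0,"wy":0,"wz":0,"jaw":255},{"x":0.05,"y":0.12,"z":-0.15,"wx":0,"wy":0,"wz":0,"jaw":255},{"x":0.05,"y":0.16,"z":-0.15,"wx":0,"wy":0,"wz":0,"jaw":255},{"x":0.05,"y":0.2,"z":-0.15,"wx":0,"wy":0,"wz":0,"jaw":255},{"x":0.05,"y":0.2,"z":-0.15,"wx":0,"wy":0,"wz":0,"jaw":255},{"x":0.05,"y":0.2,"z":-0.15,"wx":0,"wy":0,"wz":0,"jaw":255}]'; python3 -c "
from h import *
a,d=get_image('top');b,d=get_image('scene')
a=cv2.resize(a[130:240,200:310],(560,560),interpolation=cv2.INTER_CUBIC); cv2.imwrite('pics/top5.png',a[:,:,::-1])"
```

```text
time: 14.5
tcp_pos: [0.5939, -0.243, 0.2571]
orientation: [-3.107, -0.462, 0.003]
wrist_force: [-0.2, 0.5, -0.3]
grip_width: -0.0
grasp_force: 0.0
```

View pics/top5.png

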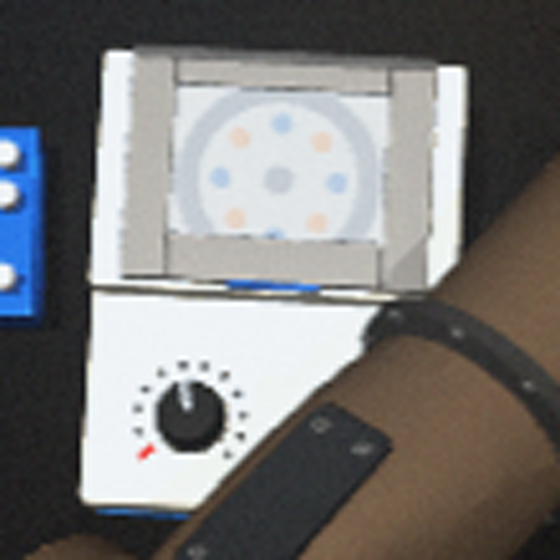

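The lid is flat and shut. The pointer at (186,390) aims at the fifth dot at (184,365), and the arm is clear of everything.

```bash
python3 -c "
from cell import env
print(env.hand_in())"
```

```text
the job is handed in; nothing more can be done
None
```

The job is handed in, but no verdict came back: the last picture shows the lid shut and the dial on its fifth dot after being wound back to its stop, and the forces show the start button went right down and sprang back.

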